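# Stack the dye pots on the carrying board

### The job

Pack the rinsed dye pots for carrying: stand the blue pot in the ring of the wooden carrying board, nest the green pot on it, then the yellow pot on the green, and close the stack with the steel lid, in that order, each seated fully and level. Set each one down and let go of it before you fetch the next, and do not drop any. Leave the red pot and the two printing blocks standing where they are.

Things in the scene. Friction and masses are not known exactly. Their poses are not given: they have to be found in the camera images.
- blue_pot: round, empty blue enamel pot, upright: 58 mm wide, 45 high, 160 g, wall 4. Its foot (lowest 7 mm) tapers from 46 mm wide to 36 at the underside and enters another pot's 50 mm mouth; the shoulder above it rests on that rim, so nested it stands 38 mm above the pot below. Origin: centre of underside; z up its axis. Goes first, lowest.
- green_pot: round, empty green enamel pot, upright: 58 mm wide, 45 high, 160 g, wall 4. Its foot (lowest 7 mm) tapers from 46 mm wide to 36 at the underside and enters another pot's 50 mm mouth; the shoulder above it rests on that rim, so nested it stands 38 mm above the pot below. Origin: centre of underside; z up its axis. Goes second.
- yellow_pot: round, empty yellow enamel pot, upright: 58 mm wide, 45 high, 160 g, wall 4. Its foot (lowest 7 mm) tapers from 46 mm wide to 36 at the underside and enters another pot's 50 mm mouth; the shoulder above it rests on that rim, so nested it stands 38 mm above the pot below. Origin: centre of underside; z up its axis. Goes third.
- lid: round dark steel lid, 58 mm wide, 90 g, lying knob up. Foot like the pots' (lowest 7 mm, 46 tapering to 36 mm wide), disc from 7 to 12 mm above the underside, then a pale wooden knob, upright cylinder 20 mm across, from 12 to 40 mm. Seated on a pot, its origin is 38 mm above that pot's. Origin: centre of the underside; z up its axis.
- stand: carrying board, fixed on the table: brown wood 120 x 100 mm (x by y), 8 thick, with a dark ring in its middle, 76 mm wide outside, 50 inside, top 16 mm above the table. A pot's foot enters the ring, its shoulder rests on the ring's top, its underside is then 9 mm above the table. Origin: centre of the board's underside, below the ring; z up.
- red_pot: round, empty red enamel pot, upright: 58 mm wide, 45 high, 160 g, wall 4. Its foot (lowest 7 mm) tapers from 46 mm wide to 36 at the underside and enters another pot's 50 mm mouth; the shoulder above it rests on that rim, so nested it stands 38 mm above the pot below. Origin: centre of underside; z up its axis. Loose; leave it where it is.
- long_block: brown oblong wooden hand-printing block: 80 x 50 mm (x by y), 30 mm thick, with a bar handle on top along its x, 56 mm high in all. Loose; leave it where it is. Origin: centre of the underside; z up.
- square_block: terracotta-coloured square hand-printing block: 54 x 54 mm (x by y), 30 mm thick, with a bar handle on top along its x, 56 mm high in all. Loose; leave it where it is. Origin: centre of the underside; z up.

How it is judged:
On the way, in this order (a step that is already met when the one before it is completed fails the run):
1. the blue pot stands in the ring of the carrying board, released (horizontal distance between blue_pot and stand below 0.006 m and z of blue_pot in the frame of stand between 0.006 and 0.012 m and angle between blue_pot's own z axis and vertical below 0.08 rad and linear speed of blue_pot below 0.02 m/s and contact force between the fingers and blue_pot below 0.1 N), for 0.2 s.
2. the green pot is nested on the blue pot, released (horizontal distance between blue_pot and stand below 0.006 m and z of blue_pot in the frame of stand between 0.006 and 0.012 m and angle between each of blue_pot, green_pot's own z axis and vertical below 0.08 rad and horizontal distance between green_pot and blue_pot below 0.006 m and z of green_pot in the frame of blue_pot between 0.035 and 0.041 m and linear speed of green_pot below 0.02 m/s and contact force between the fingers and green_pot below 0.1 N), for 0.2 s.
3. the yellow pot is nested on the green pot, released (horizontal distance between blue_pot and stand below 0.006 m and z of blue_pot in the frame of stand between 0.006 and 0.012 m and angle between each of blue_pot, green_pot, yellow_pot's own z axis and vertical below 0.08 rad and horizontal distance between green_pot and blue_pot below 0.006 m and z of green_pot in the frame of blue_pot between 0.035 and 0.041 m and horizontal distance between yellow_pot and green_pot below 0.006 m and z of yellow_pot in the frame of green_pot between 0.035 and 0.041 m and linear speed of yellow_pot below 0.02 m/s and contact force between the fingers and yellow_pot below 0.1 N), for 0.2 s.
4. the lid is seated on the yellow pot, released (horizontal distance between blue_pot and stand below 0.006 m and z of blue_pot in the frame of stand between 0.006 and 0.012 m and angle between each of blue_pot, green_pot, yellow_pot, lid's own z axis and vertical below 0.08 rad and horizontal distance between green_pot and blue_pot below 0.006 m and z of green_pot in the frame of blue_pot between 0.035 and 0.041 m and horizontal distance between yellow_pot and green_pot below 0.006 m and z of yellow_pot in the frame of green_pot between 0.035 and 0.041 m and horizontal distance between lid and yellow_pot below 0.006 m and z of lid in the frame of yellow_pot between 0.035 and 0.041 m and linear speed of lid below 0.02 m/s and contact force between the fingers and lid below 0.1 N), for 0.2 s.
At the end, for the whole second after the job is handed in: Blue pot in the ring of the board, green pot on the blue, yellow on the green, lid on the yellow: each centred within 6 mm on what is below it, within 3 mm of its fully seated height, tilted less than 0.08 rad, released and at rest (all of step 4 and linear speed of each of blue_pot, green_pot, yellow_pot below 0.02 m/s and contact force between the fingers and blue_pot below 0.1 N and contact force between the fingers and green_pot below 0.1 N and contact force between the fingers and yellow_pot below 0.1 N); the robot touches nothing.
It fails at once if the red pot or a printing block is moved more than 20 mm from where it stood (distance of any of red_pot, long_block, square_block from where it was at the start of the episode above 0.02 m).
It fails at once if a pot or the lid is dropped (falls free of the fingers faster than 0.5 m/s: about 13 mm or more) ((linear speed of blue_pot above 0.5 m/s and contact force between the fingers and blue_pot below 0.01 N) or (linear speed of green_pot above 0.5 m/s and contact force between the fingers and green_pot below 0.01 N) or (linear speed of yellow_pot above 0.5 m/s and contact force between the fingers and yellow_pot below 0.01 N) or (linear speed of lid above 0.5 m/s and contact force between the fingers and lid below 0.01 N)).
It also fails if it takes over 112 s, if anything falls off the work surface, if the arm or the gripper's body presses on something with over 40 N, if the wrist force passes 120 N, or if a joint passes its speed limit or range.

### The arm

A 7-joint arm with a two-finger parallel gripper is mounted at the origin on the work surface. World frame = base frame: x ahead of the robot, y to its left, z up, the work surface at z = 0. Lengths are in m, angles in rad, forces in N, time in s.
With the tool pointing down it reaches from about 0.4 to 0.9 m from the base axis. Payload 5.5 kg.
Tool frame: the origin (TCP) lies midway between the tips of the shut fingers; the grasp point (between the pads) lies behind it (ctrl.grip_point_offset is the z of the grasp point in the tool frame, in m); z points along the fingers, y is the line along which they close (so a half turn about z gives the same grasp; the last joint's range is limited). The gripper opens to 85 mm and grips with 20 to 120 N. Pads are 22 mm wide; open, the fingers measure 114 mm over their backs; the gripper's body (76 mm by 85 mm) begins 54 mm behind the grasp point. The pads swing forward as they close: fully open they stand 13 mm farther back than shut.
Start: joints at [1.593, 0.501, -0.427, 1.55, 0.221, 1.138, -0.21], TCP at [0.155, -0.631, 0.231] pointing down, gripper open.
Joint ranges: [-2.88, 2.88], [-0.31, 2.03], [-1.54, 1.56], [0.2, 2.42], [-1.41, 4.55], [0.19, 2.02], [-2.57, 2.57]. Speed limits (rad/s): [2.57, 2.57, 3.14, 3.14, 3.14, 3.14, 3.14].

### API

Orientations are given as a rotation vector (axis times angle).
In Python, from workcell import ctrl gives the robot as it stands.
- The arm moves only by the shell command python3 -m inch 'ROWS' [FORCE]. ROWS is JSON, a list that holds one entry, the list of rows, each a list of 7 numbers: the shift along the world's x, y, z in cm, then the turn, a rotation vector about the world's x, y, z in degrees, then the closure, from -1 (fully open) to 1 (shut). A call has 1 to 20 rows; each row is the pose to reach, as a shift and turn from the pose commanded when the call began; what a row does not reach only later rows make up. A row lasts 1/10 s, in which the tool goes at most 50 mm and 8.59 degrees, less where a joint would pass 70% of its speed; a pose out of reach is approached as far as the arm can. A call with a gripper value outside its range is refused whole. The fingers move at their own pace and stop on an object; FORCE is the grip in N (left out, the last holds). Time passes only in rows, so rows that repeat a pose let the fingers close. It gives the time, the measured TCP pose, the force, the opening and the grip force at its end, in the units of the state.
- ctrl.get_state(): the state, without advancing time (a new reading comes with each control period).
- ctrl.read_camera(name): name is "scene" or "top" or "wrist"; returns the picture (420x560x3 uint8, blue, green, red); there is no depth.
- ctrl.camera_params(name): a dict with "fx", "fy", "cx", "cy" (pixels), "extrinsics" (4x4, takes a point from camera to world coordinates); the wrist camera has in their place "T_tool_cam" (4x4, takes a point from camera to tool coordinates, whose origin is the TCP and whose axes are the flange's). Camera axes: x right, y down, z forward; pixel columns grow to the right and rows downward; lengths in m; the calibration is good to about 2 mm. A picture is of the moment at which its call begins: read the wrist's pose just before it. camera_params takes no time and is no camera call.
- ctrl.close_job(): hands the job in; it is judged then, once.
The state is a dict: "clock": time; "joint_positions": joint angles; "dq": joint speeds; "joint_efforts": joint torques, N m; "eef_pos": TCP position; "ee_rot": TCP orientation; "wrist_force": force on the tool from outside, world axes, zero at the start; "moment": the same for the moment, N m; "finger_gap": finger opening in m; "finger_force": force on a finger pad.
Only numpy, scipy, OpenCV 4.12 (cv2) and the standard library are available. Lean on these libraries where they do the work, as an engineer would, in place of code of your own. Each camera call takes 0.05 s, during which the arm holds its last target. There are 200 camera calls.

## Working session

There is one attempt and no reset: what is moved stays moved. The work goes in short steps, Python scripts to look and compute and a shell command to move; the robot and the scene stay as the last step left them, time stands still between calls to the robot, and variables do not carry over. Pictures are saved under pics/ and viewed, at most 14 in all, crops included, and the job is handed in when it is done.

```bash
mkdir -p pics
python3 - <<'E'
from workcell import ctrl
import cv2
for n in("scene","top"):
    cv2.imwrite(f"pics/{n}0.png",ctrl.read_camera(n)); p=ctrl.camera_params(n); print(n,p)
print(ctrl.get_state(),ctrl.grip_point_offset,ctrl.camera_params("wrist"))
E
```

```text
scene {'fx': 422.7447486097657, 'fy': 422.7447486097657, 'cx': 282.025838089281, 'cy': 208.91222455162514, 'extrinsics': array([[-0.80085754,  0.38404395, -0.45949694,  0.97057327],
       [ 0.59857377,  0.48983812, -0.63385177,  0.70027862],
       [-0.01834782, -0.78266778, -0.62216919,  0.65628797],
       [ 0.        ,  0.        ,  0.        ,  1.        ]])}
top {'fx': 458.04999845411663, 'fy': 458.04999845411663, 'cx': 279.6209084299924, 'cy': 207.3396088293235, 'extrinsics': array([[ 0.01097868, -0.98139667,  0.19167694,  0.29674227],
       [-0.99993298, -0.01147957, -0.00150286,  0.07286303],
       [ 0.00367528, -0.19164759, -0.98145692,  1.12327971],
       [ 0.        ,  0.        ,  0.        ,  1.        ]])}
{'clock': 0.1, 'joint_positions': array([ 1.59322607,  0.50175611, -0.42680125,  1.55135326,  0.22079875,
        1.13833124, -0.21027627]), 'dq': array([ 0.00079982, -0.00316591, -0.00016918, -0.00296597,  0.00080637,
       -0.0009506 , -0.00141336]), 'joint_efforts': array([-1.07954975e-02, -5.70818353e+01, -5.83887532e+00, -2.81751591e+01,
        1.03772659e-02,  5.61626017e-03, -4.62554181e-05]), 'eef_pos': array([ 0.15479686, -0.63063898,  0.23035801]), 'ee_rot': array([-3.11706815e+00, -3.77178914e-01,  2.56453501e-04]), 'wrist_force': array([-0.25294019, -0.33573282, -0.4031522 ]), 'moment': array([-0.00170911,  0.02494624,  0.01127279]), 'finger_force': 0.0, 'finger_gap': 0.0852530136034783} -0.0187 {'fx': 306.6640890693465, 'fy': 306.6640890693465, 'cx': 276.6533820175765, 'cy': 214.3696416090416, 'T_tool_cam': array([[-1.35103471e-04, -9.51865821e-01, -3.06514992e-01,
         7.80603866e-02],
       [ 9.99999459e-01,  1.87407114e-04, -1.02275527e-03,
         5.20460941e-04],
       [ 1.03096888e-03, -3.06514965e-01,  9.51865281e-01,
        -1.42364063e-01],
       [ 0.00000000e+00,  0.00000000e+00,  0.00000000e+00,
         1.00000000e+00]])}
```

View pics/top0.png

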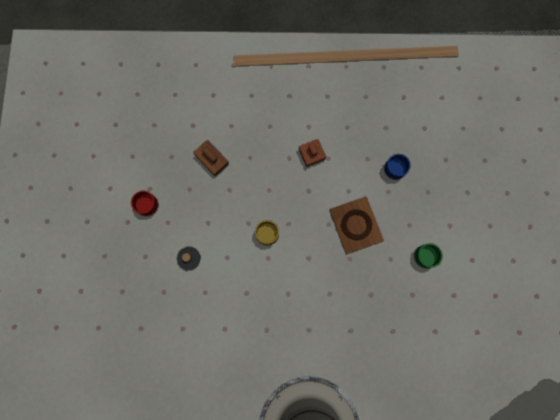

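View pics/scene0.png

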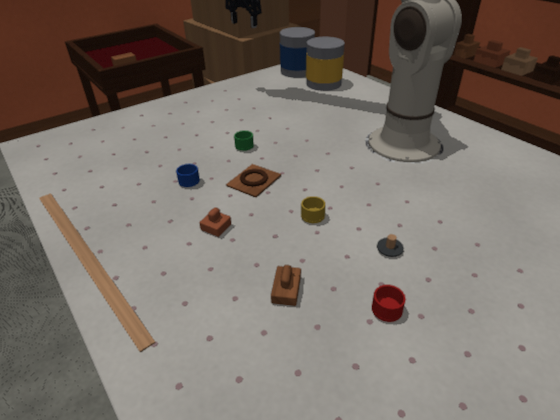

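Top: red (145,203), lid (188,258), yellow (267,233), ring (356,225), blue (397,167), green (428,256), long block (211,157), square block (312,152). Scene: same objects, and the arm is out of the way.

```bash
cat > m.py <<'E'
import numpy as np,cv2
from workcell import ctrl
from scipy.optimize import least_squares
A=np.linspace(0,2*np.pi,60,endpoint=False)
def ring(r,z): return np.c_[r*np.cos(A),r*np.sin(A),0*A+z]
POT=np.r_[ring(.029,.045),ring(.029,.007),ring(.018,0)]
LID=np.r_[ring(.029,.012),ring(.029,.007)]
RING=np.r_[ring(.038,.016)]
def cam(n,st=None):
    p=ctrl.camera_params(n)
    if n=="wrist":
        T=np.eye(4);T[:3,:3]=cv2.Rodrigues(np.array(st["ee_rot"]))[0];T[:3,3]=st["eef_pos"];E=T@p["T_tool_cam"]
    else:E=p["extrinsics"]
    return p,E
def proj(c,X):
    p,E=c;q=(X-E[:3,3])@E[:3,:3]
    return np.c_[p["fx"]*q[:,0]/q[:,2]+p["cx"],p["fy"]*q[:,1]/q[:,2]+p["cy"]]
def back(c,uv,z):
    p,E=c;d=E[:3,:3]@[(uv[0]-p["cx"])/p["fx"],(uv[1]-p["cy"])/p["fy"],1];return E[:3,3]+d*(z-E[2,3])/d[2]
def mask(im,name):
    h,s,v=[a.astype(int) for a in cv2.split(cv2.cvtColor(im,cv2.COLOR_BGR2HSV))]
    hue={"red":(170,6),"yellow":(20,35),"green":(50,85),"blue":(105,130)}[name]
    m=((h>=hue[0])&(h<=hue[1])) if hue[0]<hue[1] else ((h>=hue[0])|(h<=hue[1]))
    return (m&(s>120)&(v>18)).astype(np.uint8)
def blob(m,near,rad):
    n,l,st,ct=cv2.connectedComponentsWithStats(m)
    k=[i for i in range(1,n) if np.hypot(*(ct[i]-near))<rad]
    if not k:return None
    i=max(k,key=lambda i:st[i,4]);h=cv2.convexHull(np.argwhere(l==i)[:,::-1].astype(np.int32))
    M=cv2.moments(h);return np.array([M["m10"]/M["m00"],M["m01"]/M["m00"]]),cv2.contourArea(h),st[i]
def hullc(c,X):
    h=cv2.convexHull(proj(c,X).astype(np.float32));M=cv2.moments(h)
    return np.array([M["m10"]/M["m00"],M["m01"]/M["m00"]]),M["m00"]
def fit(c,X,uv,z0=0):
    f=lambda p:hullc(c,X+[p[0],p[1],z0])[0]-uv
    p=least_squares(f,back(c,uv,z0+.025)[:2],diff_step=1e-3).x
    return p,hullc(c,X+[p[0],p[1],z0])[1]
E
python3 - <<'E'
from m import *
near={"top":dict(red=(145,203),yellow=(267,233),green=(428,256),blue=(397,167)),"scene":dict(red=(389,303),yellow=(313,210),green=(244,140),blue=(188,176))}
for n in near:
    im=cv2.imread(f"pics/{n}0.png");c=cam(n)
    for k,v in near[n].items():
        b=blob(mask(im,k),v,8); 
        if b: p,a=fit(c,POT,b[0]);print(n,k,b[0].round(1),b[1],p.round(4),round(a))
    if n=="top":
        for nm,uv,z in(("lid",(188,258),.01),("ring",(356.5,225),.016),("long",(211,157),.02),("sq",(312,152),.02)):print(nm,back(c,uv,z))
    else:
        for nm,uv,z in(("lid",(390,248),.01),("ring",(254,178),.016)):print(nm,back(c,uv,z))
im=cv2.imread("pics/top0.png")
cv2.imwrite("pics/c1.png",np.hstack([cv2.resize(im[195:265,320:390],(399,399),interpolation=2)*1,cv2.resize(im[223:293,153:223],(399,399),interpolation=2)]).clip(0,255))
E
```

```text
top red [143.9 203. ] 481.0 [0.5177 0.402 ] 565
top yellow [266.4 232.3] 415.5 [0.4488 0.1023] 503
top green [428.  255.5] 465.0 [ 0.3976 -0.2847] 591
top blue [396.9 166.1] 443.5 [ 0.6185 -0.2189] 547
lid [0.386545   0.29170249 0.01      ]
ring [ 0.47117823 -0.1173636   0.016     ]
long [0.63875257 0.2445753  0.02      ]
sq [ 0.65491327 -0.00867029  0.02      ]
scene red [387.9 302.8] 948.0 [0.518  0.4045] 1045
scene yellow [312.8 209.5] 499.5 [0.4484 0.105 ] 592
scene green [243.5 140.2] 274.0 [ 0.3966 -0.2815] 357
scene blue [187.6 175.1] 392.5 [ 0.617  -0.2153] 468
lid [0.38962011 0.29758406 0.01      ]
ring [ 0.47707395 -0.10541957  0.016     ]
```

View pics/c1.png

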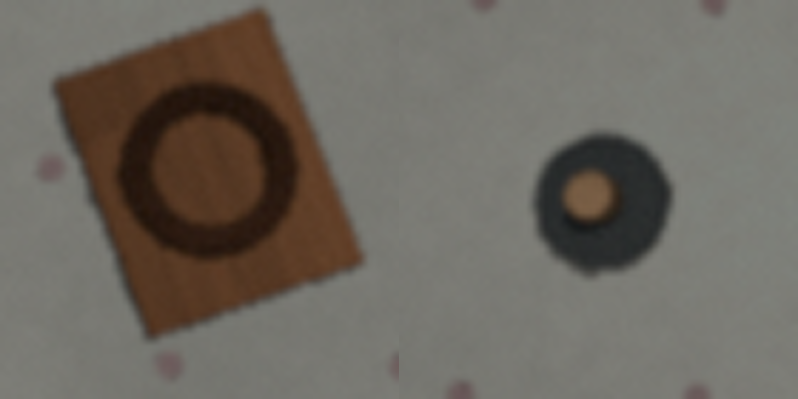

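Ring centre is about (356.2,224.3) and lid disc about (188.3,258.1), both full-frame. The two cameras agree to about 3 mm on the pots. I'll move over the blue pot and refine with the wrist camera.

```bash
python3 -m inch '[[[4,4,0,0,0,6,-1],[8,8,0,0,0,12,-1],[12,11,0,0,0,18,-1],[16,14.5,0,0,0,24,-1],[20,18,0,0,0,30,-1],[24,21.5,0,0,0,36,-1],[28,25,0,0,0,42,-1],[32,28.5,0,0,0,48,-1],[36,32,-1,0,0,54,-1],[40,36,-2,0,0,57,-1],[44,39,-3,0,0,57,-1],[46.3,41.4,-3,0,0,57,-1],[46.3,41.4,-3,0,0,57,-1],[46.3,41.4,-3,0,0,57,-1],[46.3,41.4,-3,0,0,57,-1],[46.3,41.4,-3,0,0,57,-1],[46.3,41.4,-3,0,0,57,-1]]]' 40
cat > w.py <<'E'
import sys
from m import *
# usage: w.py tag [colour z0]...
st=ctrl.get_state();im=ctrl.read_camera("wrist");c=cam("wrist",st)
cv2.imwrite(f"pics/w_{sys.argv[1]}.png",im)
print("q",st["joint_positions"].round(2),"tcp",st["eef_pos"].round(4),"rot",st["ee_rot"].round(3),"t",st["clock"])
for k,z in zip(sys.argv[2::2],sys.argv[3::2]):
    b=blob(mask(im,k),(280,210),300)
    if b:
        p,a=fit(c,POT,b[0],float(z));print(k,"xy",p.round(4),"area",b[1],round(a),"bbox",b[2],"shift cm",((p-st["eef_pos"][:2])*100).round(2))
E
python3 w.py b blue 0
```

```text
clock: 1.8
eef_pos: [0.617, -0.2194, 0.2013]
ee_rot: [2.563, 1.816, -0.002]
wrist_force: [0.7, -0.2, -0.4]
finger_gap: 0.0855
finger_force: 0.0
q [ 0.8   0.61 -0.73  1.56  0.44  1.14 -0.36] tcp [ 0.617  -0.2194  0.2013] rot [ 2.563e+00  1.816e+00 -2.000e-03] t 1.8
blue xy [ 0.617  -0.2201] area 2390.5 2779 bbox [ 249  168   57   55 1977] shift cm [ 0.   -0.07]
```

View pics/w_b.png

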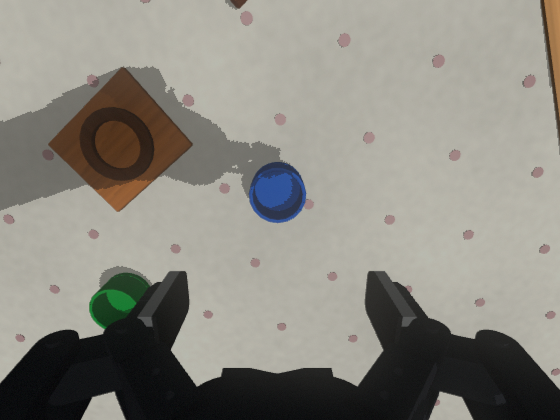

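Wrist view: pot spans about x 249–306 and y 162–222, ring centre is about (117,143.5), and the fingers are symmetric about x 277. The mask misses the dark far side of the rim, so I'll check an enlargement.

Run:
```python
from m import *
st=ctrl.get_state();c=cam("wrist",st);im=cv2.imread("pics/w_b.png")
hsv=cv2.cvtColor(im,cv2.COLOR_BGR2HSV)
for y in range(156,172,2):print(y,hsv[y,277],im[y,277])
X=POT+[.617,-.2201,0]
big=cv2.resize(im[150:235,235:320],(595,595),interpolation=2)
for q in proj(c,X):cv2.circle(big,tuple(int(v) for v in ((q-[235,150]+.5)*7)),1,(255,255,255),-1)
cv2.imwrite("pics/c2.png",big)
print(back(c,(117,143.5),.016))
```

```text
156 [ 24  11 113] [108 112 113]
158 [ 30  14 113] [107 113 113]
160 [ 21  16 115] [108 113 115]
162 [111 104  76] [76 54 45]
164 [113 100  74] [74 52 45]
166 [112 103  74] [74 52 44]
168 [111 138 102] [102  64  47]
170 [112 138  98] [98 59 45]
[ 0.4759427  -0.11637727  0.016     ]
```

View pics/c2.png

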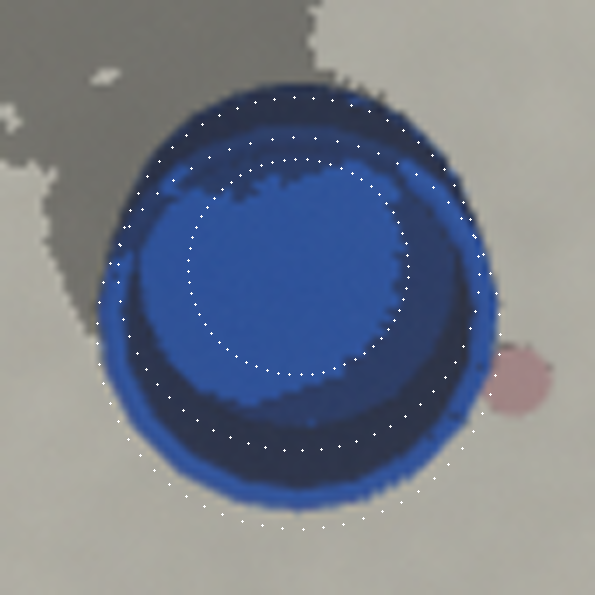

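The model sits about 2.5 px too low because the saturation threshold is too strict, so I'm lowering it.

```bash
sed -i 's/(s>120)/(s>75)/' m.py
python3 - <<'E'
from m import *
st=ctrl.get_state();c=cam("wrist",st);im=cv2.imread("pics/w_b.png")
b=blob(mask(im,"blue"),(277,190),20);p,a=fit(c,POT,b[0]);print(p,a,b)
near={"top":dict(red=(145,203),yellow=(267,233),green=(428,256),blue=(397,167)),"scene":dict(red=(389,303),yellow=(313,210),green=(244,140),blue=(188,176))}
for n in near:
    im=cv2.imread(f"pics/{n}0.png");c=cam(n)
    for k,v in near[n].items():
        b=blob(mask(im,k),v,8); 
        if b: p,a=fit(c,POT,b[0]);print(n,k,b[0].round(1),b[1],p.round(4),round(a))
E
```

```text
[ 0.61782092 -0.21773599] 2781.806775732548 (array([277.1556354 , 192.42303328]), 2644.0, array([ 249,  162,   57,   61, 2688], dtype=int32))
top red [143.8 202.9] 512.0 [0.518  0.4025] 565
top yellow [266.6 232. ] 456.5 [0.4494 0.1019] 503
top green [428.1 255.6] 496.0 [ 0.3975 -0.2849] 591
top blue [396.9 166.1] 474.5 [ 0.6185 -0.2189] 547
scene red [388.  302.6] 987.5 [0.5174 0.4043] 1044
scene yellow [312.6 209.5] 536.5 [0.4489 0.1048] 592
scene green [243.4 140.2] 298.0 [ 0.3971 -0.2812] 358
scene blue [187.5 175. ] 419.5 [ 0.617  -0.2156] 468
```

```bash
python3 -m inch '[[[0.1,0.2,-4,0,0,0,-1],[0.1,0.2,-8,0,0,0,-1],[0.1,0.2,-12,0,0,0,-1],[0.1,0.2,-15,0,0,0,-1],[0.1,0.2,-17,0,0,0,-1],[0.1,0.2,-18.4,0,0,0,-1],[0.1,0.2,-19.1,0,0,0,-1],[0.1,0.2,-19.1,0,0,0,-1],[0.1,0.2,-19.1,0,0,0,-1],[0.1,0.2,-19.1,0,0,0,-1]]]' 40
```

```text
clock: 2.85
eef_pos: [0.6202, -0.2155, 0.0118]
ee_rot: [2.559, 1.819, 0.002]
wrist_force: [-0.9, 0.6, 0.0]
finger_gap: 0.0853
finger_force: 0.0
```

```bash
python3 -m inch '[[[-0.2,-0.2,-0.1,0,0,0,-1],[-0.2,-0.2,-0.1,0,0,0,-1],[-0.2,-0.2,-0.1,0,0,0,-1],[-0.2,-0.2,-0.1,0,0,0,0],[-0.2,-0.2,-0.1,0,0,0,1],[-0.2,-0.2,-0.1,0,0,0,1],[-0.2,-0.2,-0.1,0,0,0,1],[-0.2,-0.2,-0.1,0,0,0,1],[-0.2,-0.2,-0.1,0,0,0,1],[-0.2,-0.2,-0.1,0,0,0,1]]]' 40
```

```text
clock: 3.85
eef_pos: [0.6174, -0.2172, 0.0098]
ee_rot: [2.56, 1.82, 0.001]
wrist_force: [-1.6, 0.3, 5.4]
finger_gap: 0.0582
finger_force: 43.0
```

```bash
python3 -m inch '[[[0,0,1,0,0,0,1],[0,0,3,0,0,0,1],[0,0,6,0,0,0,1],[0,0,9,0,0,0,1],[-2,1.4,12,0,0,0,1],[-5,3.5,14,0,0,0,1],[-8,5.6,14,0,0,0,1],[-11,7.7,14,0,0,0,1],[-13,9.1,14,0,0,0,1],[-14.3,10,14,0,0,0,1],[-14.3,10,14,0,0,0,1],[-14.3,10,14,0,0,0,1],[-14.3,10,14,0,0,0,1],[-14.3,10,14,0,0,0,1]]]' 40; python3 w.py r1 blue 0.14
```

```text
clock: 5.25
eef_pos: [0.4749, -0.1177, 0.1495]
ee_rot: [2.561, 1.819, 0.001]
wrist_force: [-0.6, -0.3, -1.3]
finger_gap: 0.0579
finger_force: 43.3
q [ 0.87  0.4  -0.81  2.01  0.38  0.88 -0.49] tcp [ 0.4749 -0.1177  0.1495] rot [2.561e+00 1.819e+00 1.000e-03] t 5.25
blue xy [ 0.4742 -0.1203] area 17081.0 16613 bbox [  207   221   140   170 16443] shift cm [-0.07 -0.26]
```

View pics/w_r1.png

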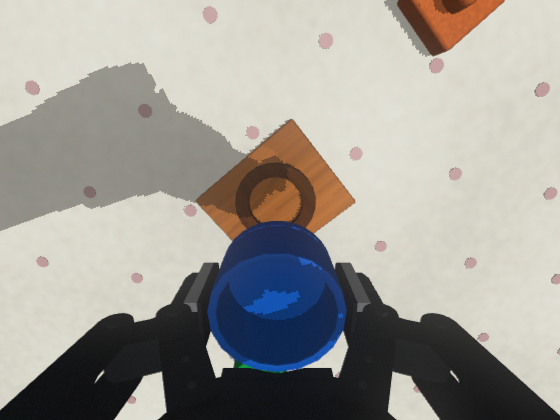

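Ring outer edge: left x≈236, right x≈316, top y≈162. The held pot is upright, with its rim spanning x 209–346.

```bash
cat > r.py <<'E'
from m import *
import sys
def extfit(c,X,l,r,t,z,b=None):
    def f(p):
        q=proj(c,X+[p[0],p[1],z]);o=[q[:,0].min()-l,q[:,0].max()-r]
        if t is not None:o.append(q[:,1].min()-t)
        if b is not None:o.append(q[:,1].max()-b)
        return o
    s=least_squares(f,back(c,((l+r)/2,t+20 if t is not None else b-20),z)[:2],diff_step=1e-4);return s.x,s.fun
E
python3 - <<'E'
from r import *
st=ctrl.get_state();c=cam("wrist",st)
print(extfit(c,RING,236,316,162,0))
print(extfit(c,ring(.025,.016),250,302,176,0))
print(extfit(c,ring(.029,.045),209,346,None,.1395,371))
im=cv2.imread("pics/w_r1.png");big=cv2.resize(im[105:380,195:360],(480,800)[:2],interpolation=2)
big=cv2.resize(im[110:380,190:360],None,fx=2.2,fy=2.2,interpolation=2)
p1,_=extfit(c,RING,236,316,162,0);p2,_=extfit(c,ring(.029,.045),209,346,None,.1395,371)
for X in(RING+[*p1,0],ring(.025,.016)+[*p1,0],ring(.029,.045)+[*p2,.1395]):
    for q in proj(c,X):cv2.circle(big,tuple(int(v) for v in ((q-[190,110]+.5)*2.2)),1,(255,255,255),-1)
cv2.imwrite("pics/c3.png",big)
E
```

```text
(array([ 0.4741268 , -0.11679241]), array([-0.73434764,  0.73583579,  0.05698901]))
(array([ 0.47424338, -0.1164566 ]), array([-0.79528532,  0.79412493,  0.04159913]))
(array([ 0.47495655, -0.11784477]), array([-2.26395499,  2.27169425,  0.43036736]))
```

View pics/c3.png

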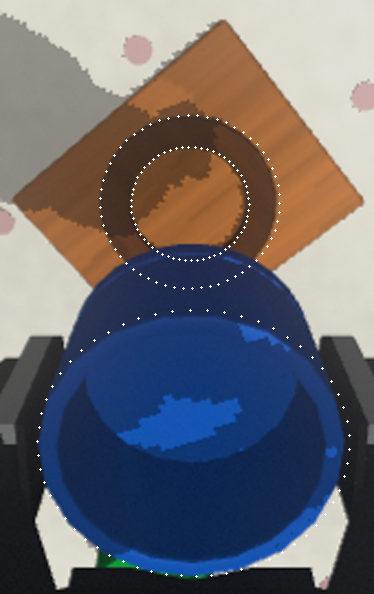

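```bash
python3 -m inch '[[[-0.1,0.1,-2,0,0,0,1],[-0.1,0.1,-5,0,0,0,1],[-0.1,0.1,-8,0,0,0,1],[-0.1,0.1,-10,0,0,0,1],[-0.1,0.1,-11.5,0,0,0,1],[-0.1,0.1,-12,0,0,0,1],[-0.1,0.1,-12,0,0,0,1],[-0.1,0.1,-12,0,0,0,1],[-0.1,0.1,-12,0,0,0,1]]]' 40
```

```text
clock: 6.2
eef_pos: [0.474, -0.1165, 0.0303]
ee_rot: [2.56, 1.819, 0.002]
wrist_force: [-0.9, -0.2, -1.4]
finger_gap: 0.0579
finger_force: 43.3
```

```bash
python3 -m inch '[[[0,0,-0.3,0,0,0,1],[0,0,-0.6,0,0,0,1],[0,0,-0.9,0,0,0,1],[0,0,-1.1,0,0,0,1],[0,0,-1.2,0,0,0,1],[0,0,-1.2,0,0,0,1],[0,0,-1.2,0,0,0,1]]]' 40
```

```text
clock: 6.9
eef_pos: [0.4729, -0.1164, 0.0186]
ee_rot: [2.56, 1.819, -0.002]
wrist_force: [-5.5, -0.3, 19.0]
finger_gap: 0.0577
finger_force: 44.9
```

```bash
python3 -m inch '[[[0,0,0.1,0,0,0,1],[0,0,0.1,0,0,0,0],[0,0,0.1,0,0,0,-1],[0,0,0.1,0,0,0,-1],[0,0,0.1,0,0,0,-1],[0,0,0.1,0,0,0,-1],[0,0,0.1,0,0,0,-1],[0,0,2,0,0,0,-1],[0,0,5,0,0,0,-1],[0,0,9,0,0,0,-1],[0,0,14,0,0,0,-1],[0,0,18,0,0,0,-1],[0,0,18,0,0,0,-1],[0,0,18,0,0,0,-1]]]' 40; python3 w.py r2 blue 0.009
```

```text
clock: 8.3
eef_pos: [0.4735, -0.1168, 0.1981]
ee_rot: [2.559, 1.818, 0.001]
wrist_force: [-0.2, -0.3, -0.7]
finger_gap: 0.0853
finger_force: 0.0
q [ 0.92  0.33 -0.87  1.97  0.3   0.97 -0.43] tcp [ 0.4735 -0.1168  0.1981] rot [2.559e+00 1.818e+00 1.000e-03] t 8.3
blue xy [ 0.4724 -0.1166] area 2859.5 3002 bbox [ 246  166   60   63 2904] shift cm [-0.1   0.02]
```

View pics/w_r2.png

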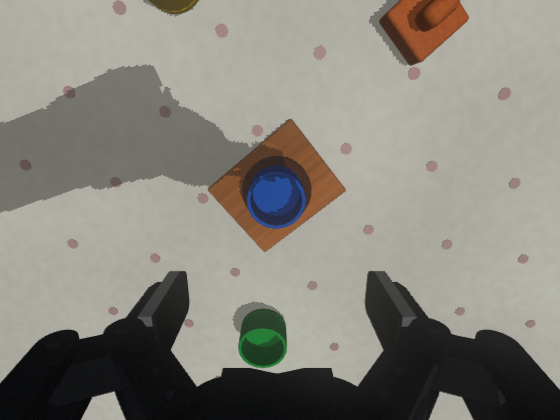

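Blue is seated in the ring, rim centre about (276,197). Going to green.

```bash
python3 -m inch '[[[-1,-2,0,0,0,0,-1],[-2.5,-5.5,0,0,0,0,-1],[-4,-9,0,0,0,0,-1],[-5.5,-12.5,0,0,0,0,-1],[-7,-15.5,0,0,0,0,-1],[-7.6,-16.6,0,0,0,0,-1],[-7.6,-16.6,0,0,0,0,-1],[-7.6,-16.6,0,0,0,0,-1],[-7.6,-16.6,0,0,0,0,-1]]]' 40; python3 w.py g green 0
```

```text
clock: 9.25
eef_pos: [0.3979, -0.2802, 0.197]
ee_rot: [-2.557, -1.823, -0.001]
wrist_force: [0.2, 0.0, 0.6]
finger_gap: 0.0855
finger_force: 0.0
q [ 1.25  0.31 -0.81  1.98  0.27  0.96 -0.02] tcp [ 0.3979 -0.2802  0.197 ] rot [-2.557e+00 -1.823e+00 -1.000e-03] t 9.25
green xy [ 0.3971 -0.284 ] area 2697.0 2843 bbox [ 249  168   58   62 2703] shift cm [-0.08 -0.38]
```

```bash
python3 -m inch '[[[-0.1,-0.3,-4,0,0,0,-1],[-0.1,-0.3,-8,0,0,0,-1],[-0.1,-0.3,-12,0,0,0,-1],[-0.1,-0.3,-15,0,0,0,-1],[-0.1,-0.3,-17,0,0,0,-1],[-0.1,-0.3,-18.3,0,0,0,-1],[-0.1,-0.3,-18.7,0,0,0,-1],[-0.1,-0.3,-18.7,0,0,0,-1],[-0.1,-0.3,-18.7,0,0,0,-1],[-0.1,-0.3,-18.7,0,0,0,-1]]]' 40
```

```text
clock: 10.3
eef_pos: [0.3968, -0.2858, 0.0114]
ee_rot: [2.559, 1.818, 0.001]
wrist_force: [0.0, -0.4, 0.4]
finger_gap: 0.0856
finger_force: 0.0
```

```bash
python3 -m inch '[[[0,0.2,-0.15,0,0,0,-1],[0,0.2,-0.15,0,0,0,-1],[0,0.2,-0.15,0,0,0,0],[0,0.2,-0.15,0,0,0,1],[0,0.2,-0.15,0,0,0,1],[0,0.2,-0.15,0,0,0,1],[0,0.2,-0.15,0,0,0,1],[0,0.2,-0.15,0,0,0,1],[0,0.2,-0.15,0,0,0,1]]]' 40; python3 -c "
from workcell import ctrl;print(ctrl.get_state()['eef_pos'].round(4))"
```

```text
clock: 11.2
eef_pos: [0.3964, -0.2835, 0.0094]
ee_rot: [2.56, 1.819, 0.0]
wrist_force: [-1.2, 0.1, 6.9]
finger_gap: 0.0579
finger_force: 41.7
[ 0.3964 -0.2835  0.0094]
```

```bash
python3 -m inch '[[[0,0,1,0,0,0,1],[0,0,3,0,0,0,1],[0,0,6,0,0,0,1],[0,0,9,0,0,0,1],[0.5,1,12,0,0,0,1],[2,4.4,14,0,0,0,1],[3.5,7.7,14,0,0,0,1],[5,11,14,0,0,0,1],[6.5,14.3,14,0,0,0,1],[7.6,16.7,14,0,0,0,1],[7.6,16.7,14,0,0,0,1],[7.6,16.7,14,0,0,0,1],[7.6,16.7,14,0,0,0,1],[7.6,16.7,14,0,0,0,1]]]' 40; python3 w.py s2 blue 0.009
```

```text
clock: 12.6
eef_pos: [0.4714, -0.1175, 0.1487]
ee_rot: [-2.563, -1.817, 0.001]
wrist_force: [0.5, 0.2, -1.6]
finger_gap: 0.0578
finger_force: 43.4
q [ 0.87  0.4  -0.81  2.02  0.38  0.88 -0.49] tcp [ 0.4714 -0.1175  0.1487] rot [-2.563e+00 -1.817e+00  1.000e-03] t 12.6
blue xy [ 0.4748 -0.111 ] area 3227.5 4280 bbox [ 243  173   71   57 2933] shift cm [0.35 0.65]
```

View pics/w_s2.png

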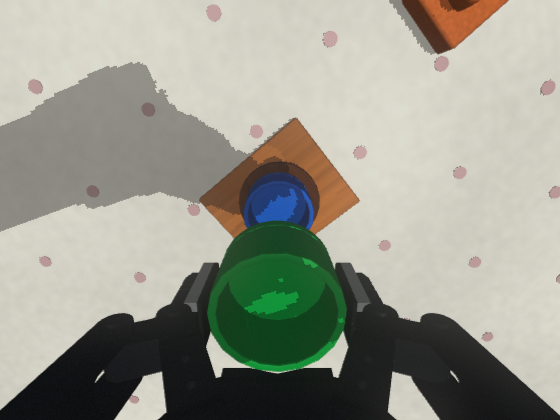

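Green is held upright (rim x 209–346, bottom y≈371). Below it the blue pot has left 243, right 314 and top 173.

Run:
```python
from r import *
st=ctrl.get_state();c=cam("wrist",st)
print(extfit(c,POT,243,314,173,0.009))
print(extfit(c,ring(.029,.045),209,346,None,st["eef_pos"][2]-.0096,371))
```

```text
(array([ 0.47253146, -0.11812343]), array([-0.13591938,  0.13609851,  0.01081481]))
(array([ 0.47181019, -0.11741885]), array([-2.46220543,  2.46819839,  0.47125215]))
```

```bash
python3 -m inch '[[[0.1,0,-2,0,0,0,1],[0.1,0,-4.5,0,0,0,1],[0.1,0,-6.5,0,0,0,1],[0.1,0,-7.7,0,0,0,1],[0.1,0,-8,0,0,0,1],[0.1,0,-8,0,0,0,1],[0.1,0,-8,0,0,0,1],[0.1,0,-8,0,0,0,1]]]' 40
```

```text
clock: 13.45
eef_pos: [0.4738, -0.1165, 0.0697]
ee_rot: [2.56, 1.819, 0.002]
wrist_force: [0.2, -0.2, -1.7]
finger_gap: 0.0578
finger_force: 43.4
```

```bash
python3 -m inch '[[[-0.1,0,-0.4,0,0,0,1],[-0.1,0,-0.7,0,0,0,1],[-0.1,0,-1.0,0,0,0,1],[-0.1,0,-1.2,0,0,0,1],[-0.1,0,-1.3,0,0,0,1],[-0.1,0,-1.3,0,0,0,1],[-0.1,0,-1.3,0,0,0,1]]]' 40
```

```text
clock: 14.15
eef_pos: [0.4719, -0.1162, 0.0564]
ee_rot: [2.56, 1.82, -0.001]
wrist_force: [-3.7, 0.6, 8.3]
finger_gap: 0.0574
finger_force: 44.2
```

Seated (height .0564, contact 8 N). Release and rise.

```bash
python3 -m inch '[[[0,0,0,0,0,0,1],[0,0,0,0,0,0,0],[0,0,0,0,0,0,-1],[0,0,0,0,0,0,-1],[0,0,0,0,0,0,-1],[0,0,0,0,0,0,-1],[0,0,0,0,0,0,-1],[0,0,2,0,0,0,-1],[0,0,5,0,0,0,-1],[0,0,9,0,0,0,-1],[0,0,14,0,0,0,-1],[0,0,14,0,0,0,-1],[0,0,14,0,0,0,-1]]]' 40; python3 w.py s3 green 0.047
```

```text
clock: 15.45
eef_pos: [0.4729, -0.1168, 0.1971]
ee_rot: [2.559, 1.817, 0.002]
wrist_force: [-0.8, 0.2, -0.5]
finger_gap: 0.0858
finger_force: 0.0
q [ 0.93  0.33 -0.87  1.98  0.31  0.97 -0.43] tcp [ 0.4729 -0.1168  0.1971] rot [2.559e+00 1.817e+00 2.000e-03] t 15.45
green xy [ 0.4714 -0.1162] area 3731.0 3928 bbox [ 242  172   67   72 3779] shift cm [-0.14  0.06]
```

View pics/w_s3.png

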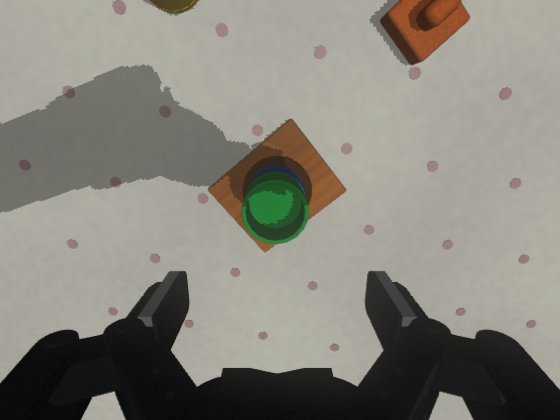

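Green is nested on blue, centred at about (275,208). Next is yellow.

```bash
python3 -m inch '[[[-0.2,2,0,0,0,0,-1],[-0.6,6,0,0,0,0,-1],[-1,10,0,0,0,0,-1],[-1.4,14,0,0,0,0,-1],[-2,18,0,0,0,0,-1],[-2.3,21,0,0,0,0,-1],[-2.4,22,0,0,0,0,-1],[-2.4,22,0,0,0,0,-1],[-2.4,22,0,0,0,0,-1],[-2.4,22,0,0,0,0,-1]]]' 40; python3 w.py y yellow 0
```

```text
clock: 16.5
eef_pos: [0.4481, 0.1019, 0.1952]
ee_rot: [-2.563, -1.816, 0.002]
wrist_force: [-0.3, -0.6, -0.0]
finger_gap: 0.0855
finger_force: 0.0
q [ 0.55  0.3  -0.96  2.03  0.3   0.95 -0.9 ] tcp [0.4481 0.1019 0.1952] rot [-2.563e+00 -1.816e+00  2.000e-03] t 16.5
yellow xy [0.4485 0.1024] area 2796.5 2889 bbox [ 249  164   58   62 2842] shift cm [0.04 0.06]
```

```bash
python3 -m inch '[[[0,0.1,-4,0,0,0,-1],[0,0.1,-8,0,0,0,-1],[0,0.1,-12,0,0,0,-1],[0,0.1,-15,0,0,0,-1],[0,0.1,-17,0,0,0,-1],[0,0.1,-18.3,0,0,0,-1],[0,0.1,-18.6,0,0,0,-1],[0,0.1,-18.6,0,0,0,-1],[0,0.1,-18.6,0,0,0,-1],[0,0.1,-18.6,0,0,0,-1]]]' 40
```

```text
clock: 17.55
eef_pos: [0.449, 0.1048, 0.0108]
ee_rot: [2.56, 1.819, 0.003]
wrist_force: [0.5, -0.7, 0.3]
finger_gap: 0.0855
finger_force: 0.0
```

```bash
python3 -m inch '[[[0,-0.2,-0.1,0,0,0,-1],[0,-0.2,-0.1,0,0,0,-1],[0,-0.2,-0.1,0,0,0,0],[0,-0.2,-0.1,0,0,0,1],[0,-0.2,-0.1,0,0,0,1],[0,-0.2,-0.1,0,0,0,1],[0,-0.2,-0.1,0,0,0,1],[0,-0.2,-0.1,0,0,0,1],[0,-0.2,-0.1,0,0,0,1]]]' 40
```

```text
clock: 18.45
eef_pos: [0.4483, 0.1028, 0.0093]
ee_rot: [2.56, 1.82, 0.0]
wrist_force: [-1.4, -0.7, 7.3]
finger_gap: 0.0579
finger_force: 41.4
```

```bash
python3 -m inch '[[[0,0,1,0,0,0,1],[0,0,3,0,0,0,1],[0,0,6,0,0,0,1],[0,0,10,0,0,0,1],[0,0,14,0,0,0,1],[0.2,-2,14.6,0,0,0,1],[0.6,-6,14.6,0,0,0,1],[1.1,-10,14.6,0,0,0,1],[1.6,-14,14.6,0,0,0,1],[2.1,-18,14.6,0,0,0,1],[2.4,-21,14.6,0,0,0,1],[2.4,-21.9,14.6,0,0,0,1],[2.4,-21.9,14.6,0,0,0,1],[2.4,-21.9,14.6,0,0,0,1],[2.4,-21.9,14.6,0,0,0,1]]]' 40; python3 w.py s4
python3 - <<'E'
from m import *
im=cv2.imread("pics/w_s4.png");cv2.imwrite("pics/c4.png",cv2.resize(im[110:380,190:365],None,fx=2.2,fy=2.2,interpolation=2))
E
```

```text
clock: 19.95
eef_pos: [0.4719, -0.1142, 0.155]
ee_rot: [-2.558, -1.823, -0.001]
wrist_force: [0.7, -0.2, -2.3]
finger_gap: 0.0579
finger_force: 43.5
q [ 0.9   0.4  -0.86  2.01  0.39  0.9  -0.5 ] tcp [ 0.4719 -0.1142  0.155 ] rot [-2.558e+00 -1.823e+00 -1.000e-03] t 19.95
```

View pics/c4.png

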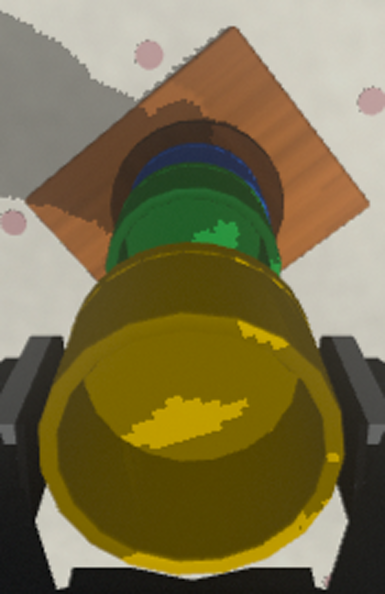

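Yellow is held upright, with green below it aligned on the stack (rim top about y 187 in the crop). I'll correct y by −2 mm and descend.

```bash
python3 -m inch '[[[0,-0.2,-1,0,0,0,1],[0,-0.2,-2.5,0,0,0,1],[0,-0.2,-3.5,0,0,0,1],[0,-0.2,-4.3,0,0,0,1],[0,-0.2,-4.6,0,0,0,1],[0,-0.2,-4.6,0,0,0,1],[0,-0.2,-4.6,0,0,0,1]]]' 40
```

```text
clock: 20.7
eef_pos: [0.4723, -0.1181, 0.109]
ee_rot: [2.561, 1.82, 0.001]
wrist_force: [0.9, 0.1, -2.2]
finger_gap: 0.0581
finger_force: 43.5
```

```bash
python3 -m inch '[[[0,0.1,-0.4,0,0,0,1],[0,0.1,-0.8,0,0,0,1],[0,0.1,-1.1,0,0,0,1],[0,0.1,-1.3,0,0,0,1],[0,0.1,-1.4,0,0,0,1],[0,0.1,-1.4,0,0,0,1],[0,0.1,-1.4,0,0,0,1]]]' 40
```

```text
clock: 21.4
eef_pos: [0.4721, -0.1172, 0.0948]
ee_rot: [2.561, 1.82, 0.0]
wrist_force: [-0.9, 0.2, -2.6]
finger_gap: 0.0579
finger_force: 43.5
```

```bash
python3 -m inch '[[[0,0,-0.05,0,0,0,1],[0,0,-0.1,0,0,0,1],[0,0,-0.15,0,0,0,1],[0,0,-0.15,0,0,0,1]]]' 40
```

```text
clock: 21.8
eef_pos: [0.4723, -0.1173, 0.0943]
ee_rot: [2.56, 1.819, -0.001]
wrist_force: [-3.7, -0.2, 10.1]
finger_gap: 0.0578
finger_force: 44.4
```

```bash
python3 -m inch '[[[0,0,0.05,0,0,0,1],[0,0,0.05,0,0,0,0],[0,0,0.05,0,0,0,-1],[0,0,0.05,0,0,0,-1],[0,0,0.05,0,0,0,-1],[0,0,0.05,0,0,0,-1],[0,0,0.05,0,0,0,-1],[0,0,2,0,0,0,-1],[0,0,5,0,0,0,-1],[0,0,9,0,0,0,-1],[0,0,11,0,0,0,-1],[0,0,11,0,0,0,-1],[0,0,11,0,0,0,-1]]]' 40; python3 w.py s5 yellow 0.085
python3 - <<'E'
from m import *
im=cv2.imread("pics/w_s5.png");c=ctrl.read_camera("scene");cv2.imwrite("pics/c5.png",np.hstack([cv2.resize(im[110:270,195:355],(400,400),interpolation=2),cv2.resize(c[90:210,194:314],(400,400),interpolation=2)]))
E
```

```text
clock: 23.1
eef_pos: [0.4719, -0.1176, 0.2033]
ee_rot: [2.56, 1.819, -0.0]
wrist_force: [-0.3, -0.4, -1.1]
finger_gap: 0.085
finger_force: 0.0
q [ 0.96  0.33 -0.91  1.97  0.31  0.99 -0.43] tcp [ 0.4719 -0.1176  0.2033] rot [ 2.56   1.819 -0.   ] t 23.1
yellow xy [ 0.4719 -0.1171] area 4891.5 5037 bbox [ 239  178   77   82 4922] shift cm [-0.01  0.05]
```

View pics/c5.png

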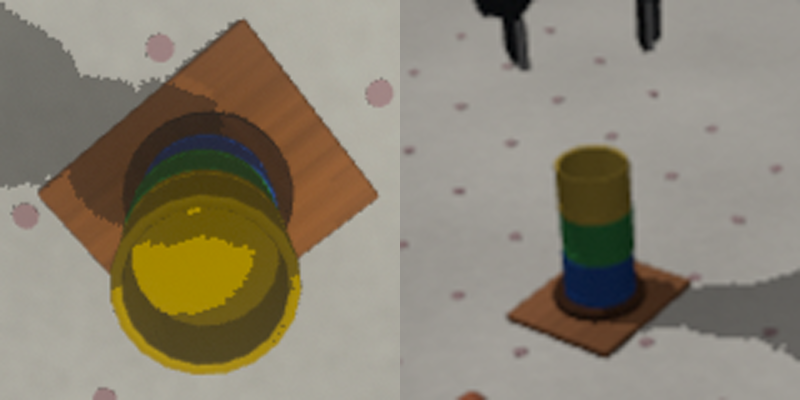

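The stack is straight, with yellow centred at (0.472,-0.117). Next is the lid.

```bash
python3 -m inch '[[[-0.5,2.5,0,0,0,0,-1],[-1.4,7,0,0,0,0,-1],[-2.2,11,0,0,0,0,-1],[-3,15,0,0,0,0,-1],[-3.8,19,0,0,0,0,-1],[-4.6,23,0,0,0,0,-1],[-5.4,27,0,0,0,0,-1],[-6.2,31,0,0,0,0,-1],[-7,35,0,0,0,0,-1],[-7.8,39,0,0,0,0,-1],[-8.4,41.2,0,0,0,0,-1],[-8.4,41.2,0,0,0,0,-1],[-8.4,41.2,0,0,0,0,-1],[-8.4,41.2,0,0,0,0,-1],[-8.4,41.2,0,0,0,0,-1]]]' 40; python3 w.py l
python3 - <<'E'
from m import *
im=cv2.imread("pics/w_l.png");cv2.imwrite("pics/c6.png",cv2.resize(im[130:270,200:360],None,fx=4,fy=4,interpolation=2))
E
```

```text
clock: 24.7
eef_pos: [0.3885, 0.2932, 0.2028]
ee_rot: [2.562, 1.817, -0.002]
wrist_force: [-0.2, 0.0, 0.1]
finger_gap: 0.0856
finger_force: 0.0
q [ 0.15  0.37 -1.02  1.97  0.38  1.01 -1.38] tcp [0.3885 0.2932 0.2028] rot [ 2.562e+00  1.817e+00 -2.000e-03] t 24.7
```

View pics/c6.png

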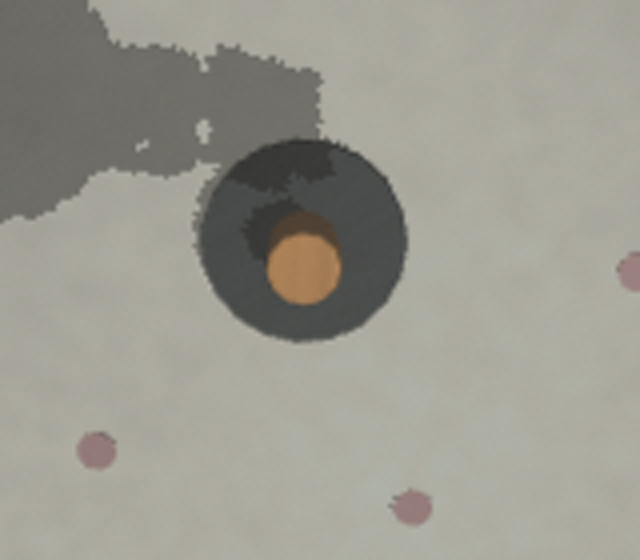

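Lid disc in the crop spans x 201–408 and y 139–342. Knob top is centred at (304,268).

Run:
```python
from r import *
st=ctrl.get_state();c=cam("wrist",st);h=.4
print(extfit(c,LID,250.25-h,302-h,164.75-h,0,215.5-h),back(c,(276-h,197-h),.04),st["eef_pos"])
```

```text
(array([0.386664  , 0.29227786]), array([-0.14878121,  0.14846051, -0.35480067,  0.39671015])) [0.38684615 0.29277264 0.04      ] [0.38854924 0.29339512 0.20299038]
```

```bash
python3 -m inch '[[[-0.2,-0.1,-4,0,0,0,-1],[-0.2,-0.1,-8,0,0,0,-1],[-0.2,-0.1,-12,0,0,0,-1],[-0.2,-0.1,-15,0,0,0,-1],[-0.2,-0.1,-17,0,0,0,-1],[-0.2,-0.1,-18.4,0,0,0,-1],[-0.2,-0.1,-18.7,0,0,0,-1],[-0.2,-0.1,-18.7,0,0,0,-1],[-0.2,-0.1,-18.7,0,0,0,-1],[-0.2,-0.1,-18.7,0,0,0,-1]]]' 40
```

```text
clock: 25.75
eef_pos: [0.3869, 0.2942, 0.0174]
ee_rot: [2.561, 1.819, 0.003]
wrist_force: [0.5, 0.3, 0.9]
finger_gap: 0.0853
finger_force: 0.0
```

```bash
python3 -m inch '[[[0,-0.15,-0.25,0,0,0,-1],[0,-0.15,-0.25,0,0,0,-1],[0,-0.15,-0.25,0,0,0,0],[0,-0.15,-0.25,0,0,0,0.5],[0,-0.15,-0.25,0,0,0,1],[0,-0.15,-0.25,0,0,0,1],[0,-0.15,-0.25,0,0,0,1],[0,-0.15,-0.25,0,0,0,1],[0,-0.15,-0.25,0,0,0,1],[0,-0.15,-0.25,0,0,0,1],[0,-0.15,-0.25,0,0,0,1],[0,-0.15,-0.25,0,0,0,1]]]' 40
```

```text
clock: 26.95
eef_pos: [0.3861, 0.2923, 0.0139]
ee_rot: [2.561, 1.82, 0.0]
wrist_force: [-1.3, -1.3, 5.7]
finger_gap: 0.0188
finger_force: 39.0
```

```bash
python3 -m inch '[[[0,0,1,0,0,0,1],[0,0,3,0,0,0,1],[0,0,7,0,0,0,1],[0,0,11,0,0,0,1],[0,0,15,0,0,0,1],[0.5,-2,17.5,0,0,0,1],[1.2,-6,17.5,0,0,0,1],[2.1,-10,17.5,0,0,0,1],[3,-14,17.5,0,0,0,1],[3.8,-18,17.5,0,0,0,1],[4.6,-22,17.5,0,0,0,1],[5.5,-26,17.5,0,0,0,1],[6.3,-30,17.5,0,0,0,1],[7.1,-34,17.5,0,0,0,1],[8,-38,17.5,0,0,0,1],[8.6,-40.5,17.5,0,0,0,1],[8.6,-40.9,17.5,0,0,0,1],[8.6,-40.9,17.5,0,0,0,1],[8.6,-40.9,17.5,0,0,0,1],[8.6,-40.9,17.5,0,0,0,1]]]' 40; python3 w.py s6
python3 - <<'E'
from m import *
im=cv2.imread("pics/w_s6.png");c=ctrl.read_camera("scene");cv2.imwrite("pics/c7.png",np.hstack([cv2.resize(im[120:400,176:379],(400,552),interpolation=2),cv2.resize(c[60:198,204:304],(400,552),interpolation=2)]))
E
```

```text
clock: 28.95
eef_pos: [0.4719, -0.1151, 0.189]
ee_rot: [-2.558, -1.823, -0.0]
wrist_force: [-0.3, 0.0, -0.9]
finger_gap: 0.019
finger_force: 39.2
q [ 0.97  0.36 -0.94  1.98  0.36  0.97 -0.47] tcp [ 0.4719 -0.1151  0.189 ] rot [-2.558 -1.823 -0.   ] t 28.95
```

View pics/c7.png

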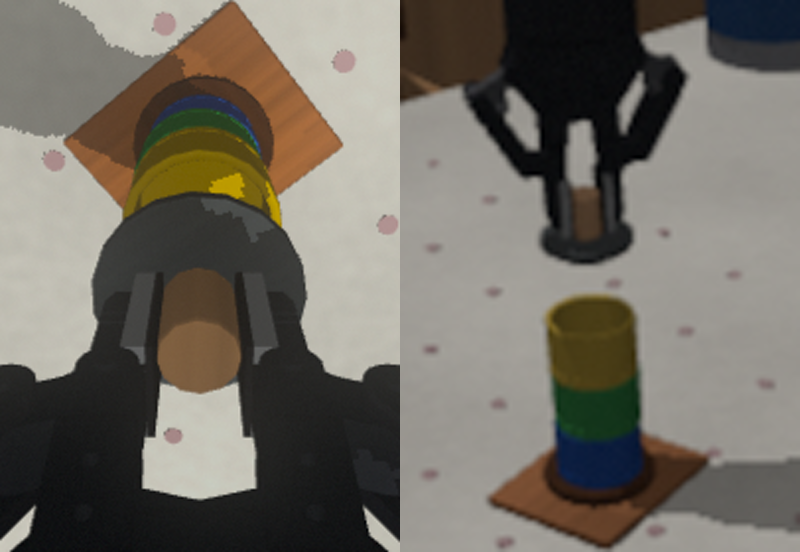

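The lid is level in the grip above the stack, and the stack is unchanged. Descending.

```bash
python3 -m inch '[[[0,-0.1,-1,0,0,0,1],[0,-0.1,-2.2,0,0,0,1],[0,-0.1,-3.2,0,0,0,1],[0,-0.1,-3.8,0,0,0,1],[0,-0.1,-3.8,0,0,0,1],[0,-0.1,-3.8,0,0,0,1]]]' 40
```

```text
clock: 29.65
eef_pos: [0.4721, -0.1175, 0.1506]
ee_rot: [-2.56, -1.82, -0.0]
wrist_force: [-0.4, -0.4, -1.3]
finger_gap: 0.0186
finger_force: 39.2
```

```bash
python3 -m inch '[[[0,0.05,-0.4,0,0,0,1],[0,0.05,-0.7,0,0,0,1],[0,0.05,-1,0,0,0,1],[0,0.05,-1.2,0,0,0,1],[0,0.05,-1.3,0,0,0,1],[0,0.05,-1.4,0,0,0,1],[0,0.05,-1.4,0,0,0,1]]]' 40
```

```text
clock: 30.35
eef_pos: [0.4722, -0.1173, 0.137]
ee_rot: [2.561, 1.82, 0.0]
wrist_force: [-0.8, 0.4, -0.1]
finger_gap: 0.0185
finger_force: 39.1
```

```bash
python3 -m inch '[[[0,0,-0.05,0,0,0,1],[0,0,-0.1,0,0,0,1],[0,0,-0.1,0,0,0,1],[0,0,-0.1,0,0,0,1]]]' 40
```

```text
clock: 30.75
eef_pos: [0.4725, -0.1173, 0.1368]
ee_rot: [2.56, 1.819, -0.0]
wrist_force: [-2.8, 0.8, 10.2]
finger_gap: 0.0184
finger_force: 40.3
```

```bash
python3 -m inch '[[[0,0,0.05,0,0,0,1],[0,0,0.05,0,0,0,0.3],[0,0,0.05,0,0,0,-1],[0,0,0.05,0,0,0,-1],[0,0,0.05,0,0,0,-1],[0,0,0.05,0,0,0,-1],[0,0,0.05,0,0,0,-1],[0,0,0.05,0,0,0,-1],[0,0,2,0,0,0,-1],[0,0,5,0,0,0,-1],[0,0,9,0,0,0,-1],[0,0,12,0,0,0,-1],[0,0,12,0,0,0,-1],[0,0,12,0,0,0,-1]]]' 40; python3 w.py s7
python3 - <<'E'
from m import *
im=cv2.imread("pics/w_s7.png");c=ctrl.read_camera("scene");cv2.imwrite("pics/c8.png",np.hstack([cv2.resize(im[120:400,176:379],(400,552),interpolation=2),cv2.resize(c[60:198,204:304],(400,552),interpolation=2)]))
E
```

```text
clock: 32.15
eef_pos: [0.4722, -0.1176, 0.2562]
ee_rot: [2.56, 1.818, 0.0]
wrist_force: [-0.6, 0.5, -0.0]
finger_gap: 0.0857
finger_force: 0.0
q [ 1.05  0.27 -0.99  1.91  0.26  1.09 -0.38] tcp [ 0.4722 -0.1176  0.2562] rot [2.56  1.818 0.   ] t 32.15
```

View pics/c8.png

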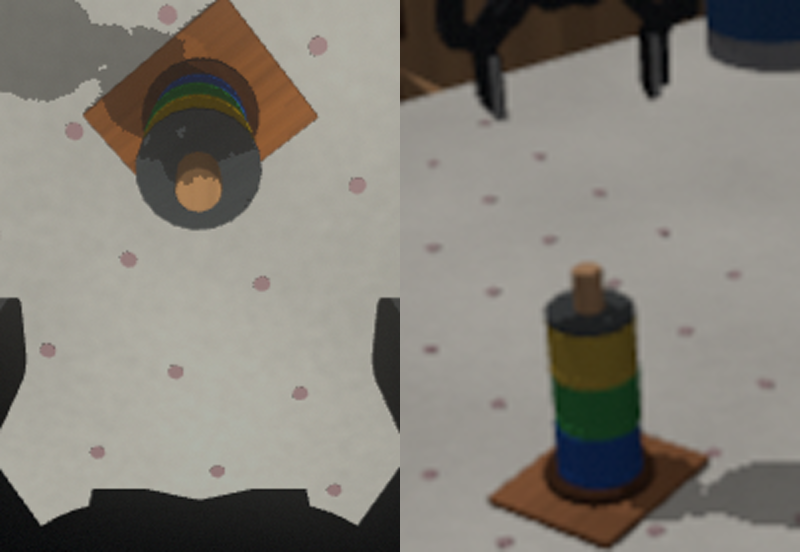

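The lid is seated level on the stack, and the gripper is clear.

```bash
python3 -c "
from workcell import ctrl;print(ctrl.close_job())"
```

```text
the job is handed in; nothing more can be done
None
```

The stack is packed and handed in: blue pot in the ring, then green, yellow and lid, straight and level in the last pictures and let go at about 32 s; the judge's verdict was not shown, and I viewed 15 pictures, one over the limit of 14.

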